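# Prop open the damp box

### The job

Open the plywood damp box and leave its lid safely propped: lift the lid, then bring the prop rod's rubber foot forward along the rail until it drops fully into the holding hole, without forcing the rod. Let go and leave the drying tiles and the things around the box where they are.

Things in the scene. Friction and masses are not known exactly. Their poses are not given: they have to be found in the camera images.
- damp_box: fixed plywood box, 220 (x) x 200 (y) x 100 mm high, lid 14 mm on top. Origin: centre of its underside; x points from the front (handle side, facing the robot) back to the hinge, y to the side with rail and prop rod, z up. The hinge axis runs along y at x = 102, z = 107 mm. Inner floor at z = 22 mm
- prop_rail: aluminium rail on the box's +y side, y 100 to 122, z 52 to 80 mm of the box frame; origin under its middle, 55 mm up, axes as the box. The foot runs in its trough (floor z = 74.5 mm of the box). At its front a brass keeper on slotted screws, set by eye, carries the holding hole: 13 mm long in x, 10 mm deep, its middle anywhere from x = -46 to -94 mm; front stop 18 mm past that middle
- lid (a joint): lid angle about the hinge, rad: 0 shut, grows as it opens, stop at 1.25. The lid (about 0.55 kg) has a slow-close hinge (3 N m s/rad): let go, it sinks at about 0.1 rad/s. Above 0.87 rad the rod hangs clear of the rail; sinking from there the lid comes to rest on the rod, which then stands upright on the rail by its rubber foot's friction (0.65), held by nothing else
- lid_handle (a point): middle of the lid's steel handle bar: 11 mm thick, 100 mm long along the box's y, 36 mm in front of the lid's front face, 248 mm from the hinge axis and level with it when shut
- prop_rod: 7 mm steel prop rod, 150 mm from pivot to foot; origin on the pivot at the lid's side (160 mm from the hinge axis along the lid, y = 110 mm of the box), x along the rod to its foot, y as the box's y. Stowed it points back to the hinge; it swings freely in the plane y = 110 mm and hangs down by its weight when the lid is up
- prop_grip (a point): on the axis of the rod's black crank grip, a plastic sleeve 16 mm thick along the box's y that spins freely on its pin, from y = 132 to 190 mm of the box; this point at y = 165 mm. The axis crosses the rod 120 mm from the pivot, 30 mm from the foot. With the rod standing on the rail, pushing it forward here takes about 3 to 6 N, at most when upright
- prop_foot (a point): centre of the rod's rubber ball foot, 9 mm thick. In the box frame its z is 79 mm on the trough floor and 69 mm fully down in the hole (lid then at about 0.64 to 0.76 rad). It drops in under the lid's weight (at up to some 15 mm/s) if it is slid slowly over the hole and is free to sink
- tile_green: green glaze test tile, 34 x 44 x 61 mm, standing loose inside the box
- tile_blue: blue glaze test tile, 34 x 44 x 61 mm, standing loose inside the box
- bisque_cup: fragile bisque cup, 65 mm wide, 59 mm high, on the table; origin under its centre
- tile_red: red glaze test tile, 34 x 44 x 61 mm, standing on the table beside the box
- glaze_pot: small white pot with a black lid, 52 mm wide, 43 mm high, on the table

How it is judged:
By the outcome, as a careful person would: the job done as asked, in the order asked, and still so for the second after the job is handed in, with the robot touching nothing.
It also fails if it takes over 67 s, if anything falls off the work surface, if the arm or the gripper's body presses on something with over 40 N, if the wrist force passes 120 N, or if a joint passes its speed limit or range.

### The arm

A 6-joint arm with a two-finger parallel gripper is mounted at the origin on a cart in front of the work surface, level with it; the furniture and walls round the work are solid. World frame = base frame: x ahead of the robot, y to its left, z up, the work surface at z = 0. Lengths are in mm, angles in degrees, forces in N, time in s.
With the tool pointing down it reaches from about 250 to 800 mm from the base axis. Payload 8.5 kg.
Tool frame: the origin (TCP) lies midway between the tips of the shut fingers; the grasp point (between the pads) lies 19 mm behind it; z points along the fingers, x is the direction in which the jaws open and shut, and the axes are right-handed (so a half turn about z gives the same grasp; the last joint's range is limited). The gripper opens to 85 mm and grips with 20 to 120 N. Pads are 22 mm wide; open, the fingers measure 114 mm over their backs; the gripper's body (76 mm by 85 mm) begins 54 mm behind the grasp point. The pads swing forward as they close: fully open they stand 13 mm farther back than shut.
Start: joints at [-66.578, 13.648, -0.773, 75.585, 0, 90], TCP at [208.673, -481.7, 231.276] pointing down, gripper open.
Joint ranges: [-152.45, 152.45], [-59.26, 108.67], [-65.41, 83.53], [-104.44, 129.93], [-82.83, 76.93], [-180, 180]. Speed limits (degrees/s): [127.2, 127.2, 159.86, 180, 180, 180].

### API

Orientations are given as [roll, pitch, yaw] about the fixed x, y, z axes, in that order (R = Rz(yaw) Ry(pitch) Rx(roll)).
In Python, from bench import ctrl gives the robot as it stands. The module is installed in compiled form; this text tells all that it offers.
- The arm moves only by the tool step_arm, never from a script. Its argument "steps" is text: rows parted by semicolons, each of 4 numbers parted by spaces: the shift along the world's x, y, z in units of 25 mm (1.0 is 25 mm), then the turn about the world's z in rad. In form: x y z spin; .... A call has 1 to 8 rows; each row shifts and turns the commanded pose from where the row before left it; what a row does not reach is not made up. A row lasts 1/8 s, in which the tool goes at most 62.5 mm and 10.7 degrees, less where a joint would pass 70% of its speed; a pose out of reach is approached as far as the arm can. A call is refused whole if a number of a shift passes 1 or a number of a turn 0.188, either way. A call with a gripper value outside its range is refused whole. "hand" is the finger opening in mm, from 0 to 85.4, set as the call begins (left out, the last holds). The fingers move at their own pace and stop on an object; "force" is the grip in N (left out, the last holds). Time passes only in rows, so rows that do not move let the fingers close. It gives the time, the measured TCP pose, the force and the opening at its end, in the units of the state.
- ctrl.observe(): the state, without advancing time (a new reading comes with each control period).
- ctrl.read_camera(name): name is "scene" or "side" or "wrist"; returns a dict with "image" (400x640x3 uint8, blue, green, red), "camera_matrix" (3x3 intrinsics, pixels), "cam_to_world" (4x4, takes a point from camera to world coordinates). Camera axes: x right, y up, looking along -z (the intrinsics and any distortion apply to the point x, -y, -z); pixel columns grow to the right and rows downward; lengths in mm; the calibration is good to about 2 mm. A picture is of the moment at which its call begins. There is no depth.
- ctrl.hand_in(): hands the job in, once; it reports no verdict.
The state is a dict: "t": time; "joint_pos": joint angles; "qvel": joint speeds; "tau": joint torques, N m; "tool_pos": TCP position; "orientation": TCP orientation; "ft_force": force on the tool from outside, world axes, zero at the start; "wrist_torque": the same for the moment, N m; "finger_gap": finger opening in mm.
Only numpy, scipy, OpenCV 4.12 (cv2) and the standard library are available. Lean on these libraries where they do the work, as an engineer would, in place of code of your own. Each camera call takes 0.05 s, during which the arm holds its last target.

## Working session

There is one attempt and no reset: what is moved stays moved. The work goes in short steps, Python scripts to look and compute and a tool call to move; the robot and the scene stay as the last step left them, time stands still between calls to the robot, and variables do not carry over. Pictures are saved under pics/ and viewed, and the job is handed in when it is done.

Besides the shell and the picture viewer there is one more tool, called as name(argument=value, ...), one argument or row to a line, values as JSON. step_arm: Moves the arm, as the interface text tells. Its arguments: {"type":"object","properties":{"steps":{"type":"string"},"hand":{"type":"number"},"force":{"type":"number"}},"required":["steps"]}

```bash
mkdir -p pics; python3 - <<'E'
from bench import ctrl
import cv2
s=ctrl.observe();print({k:s[k] for k in ('t','tool_pos','orientation','ft_force','finger_gap')})
for n in("scene","side","wrist"):
    r=ctrl.read_camera(n);cv2.imwrite(f"pics/{n}0.png",r["image"]);print(n,r["camera_matrix"],r["cam_to_world"],[k for k in r])
E
```

```text
{'t': 0.0, 'tool_pos': array([ 208.50129242, -481.37232686,  230.66738711]), 'orientation': array([ 1.79999200e+02,  8.40341934e-02, -6.65818975e+01]), 'ft_force': array([-0.03972893,  0.41038541, -0.48986811]), 'finger_gap': 85.30817290498649}
scene [[445.91164394   0.         314.84825273]
 [  0.         445.91164394 196.30751624]
 [  0.           0.           1.        ]] [[-8.22672964e-01  2.57266434e-01 -5.06974532e-01  1.24007711e+02]
 [-5.68442931e-01 -3.58042761e-01  7.40728030e-01  6.89847173e+02]
 [ 9.04589783e-03  8.97563013e-01  4.40793386e-01  4.76145606e+02]
 [ 0.00000000e+00  0.00000000e+00  0.00000000e+00  1.00000000e+00]] ['image', 'camera_matrix', 'cam_to_world']
side [[510.68603637   0.         319.9431896 ]
 [  0.         510.68603637 199.64471795]
 [  0.           0.           1.        ]] [[ 9.77034302e-01 -1.51214879e-01  1.50126720e-01  7.14442352e+02]
 [ 2.12887863e-01  7.22800083e-01 -6.57448703e-01 -6.65490426e+02]
 [-9.09557984e-03  6.74310092e-01  7.38392288e-01  9.20221888e+02]
 [ 0.00000000e+00  0.00000000e+00  0.00000000e+00  1.00000000e+00]] ['image', 'camera_matrix', 'cam_to_world']
wrist [[317.83681582   0.         321.96559057]
 [  0.         317.83681582 196.75695584]
 [  0.           0.           1.        ]] [[ 3.96548056e-01  8.70176982e-01  2.92475057e-01  2.83251784e+02]
 [-9.18012501e-01  3.76452613e-01  1.24645412e-01 -4.49115492e+02]
 [-1.63943139e-03 -3.17923654e-01  9.48114899e-01  3.73855270e+02]
 [ 0.00000000e+00  0.00000000e+00  0.00000000e+00  1.00000000e+00]] ['image', 'camera_matrix', 'cam_to_world']
```

View pics/scene0.png

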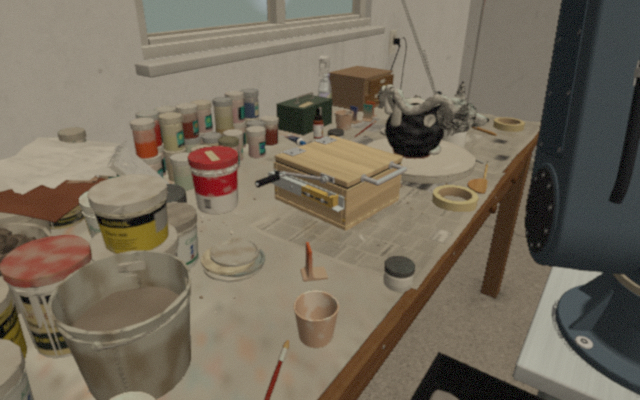

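View pics/side0.png

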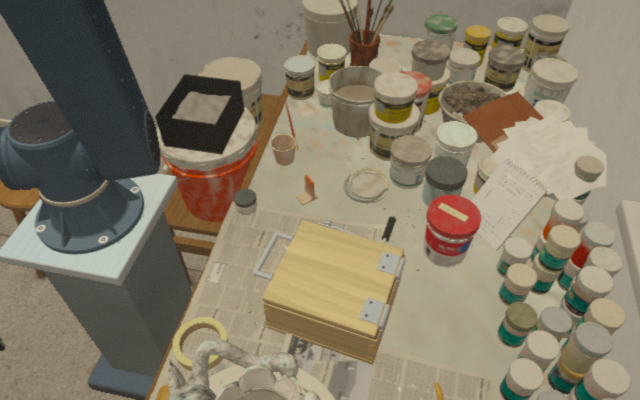

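View pics/wrist0.png

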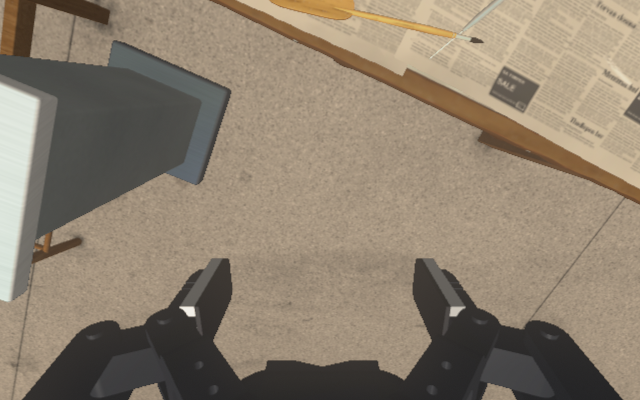

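The scene camera (from behind left) shows the box at about (340,180), with the rail and prop rod facing it, the grip at (268,180) and the handle at (385,174). In the side view the lid is the quadrilateral around (335,275). I'll zoom in to measure.

```bash
python3 - <<'E'
import cv2
a=cv2.imread("pics/scene0.png")[125:235,240:420];cv2.imwrite("pics/sc_z.png",cv2.resize(a,None,fx=4.4,fy=4.4,interpolation=cv2.INTER_CUBIC))
a=cv2.imread("pics/side0.png")[205:365,230:420];cv2.imwrite("pics/si_z.png",cv2.resize(a,None,fx=3.7,fy=3.7,interpolation=cv2.INTER_CUBIC))
E
```

```text
(no output)
```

View pics/sc_z.png

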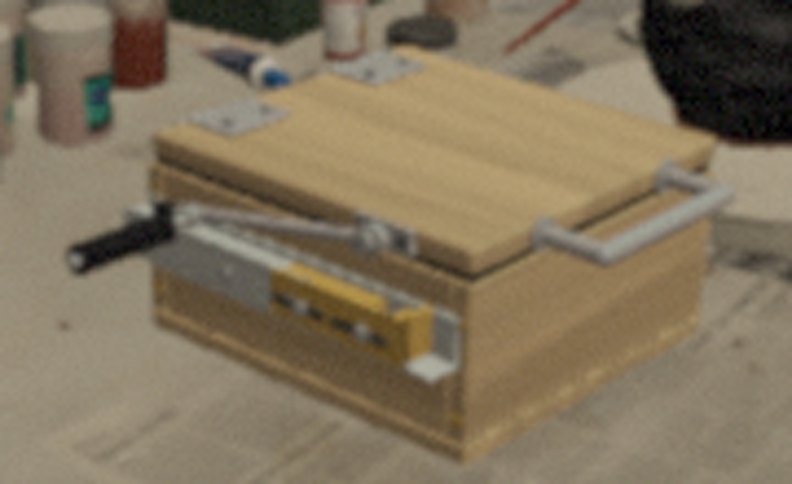

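View pics/si_z.png

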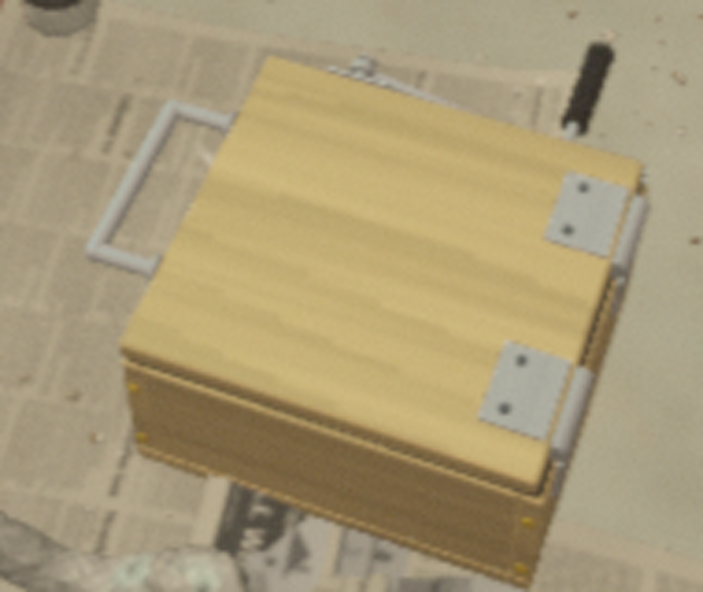

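```bash
cat > h.py <<'E'
import numpy as np, cv2
CAL={}
def setcal(n,r): CAL[n]=(r["camera_matrix"],r["cam_to_world"])
def ray(n,u,v):
    K,T=CAL[n]; d=np.linalg.inv(K)@[u,v,1]; d=T[:3,:3]@(d*[1,-1,-1]); return T[:3,3],d/np.linalg.norm(d)
def onz(n,u,v,z):
    o,d=ray(n,u,v); return o+d*(z-o[2])/d[2]
def proj(n,p):
    K,T=CAL[n]; c=T[:3,:3].T@(np.asarray(p,float)-T[:3,3]); c=c*[1,-1,-1]; q=K@c; return q[:2]/q[2]
def tri(obs):
    A=np.zeros((3,3));b=np.zeros(3)
    for n,u,v in obs:
        o,d=ray(n,u,v);M=np.eye(3)-np.outer(d,d);A+=M;b+=M@o
    return np.linalg.solve(A,b)
E
python3 - <<'E'
from h import *
from bench import ctrl
import pickle
for n in("scene","side"): setcal(n,ctrl.read_camera(n))
pickle.dump(CAL,open("cal.pkl","wb"))
S=lambda u,v:("scene",240+u/4.4,125+v/4.4)
D=lambda u,v:("side",230+u/3.7,205+v/3.7)
pts={'F+':(S(472,272),D(268,57)),'F-':(S(716,140),D(122,348)),'B+':(S(155,137),D(641,160)),'B-':(S(400,47),D(537,490))}
for k,(a,b) in pts.items(): print(k,onz(*a,114).round(1),onz(*b,114).round(1),tri([a,b]).round(1))
print('bot F+',onz(*S(462,462),0).round(1))
print('handle corners',tri([S(605,254),D(172,108)]),tri([S(730,192),D(95,250)]))
print('grip end',tri([S(78,262),D(600,48)]), 'grip in',tri([S(170,218),D(575,130)]))
E
```

```text
F+ [513.3  10.6 114. ] [527.5 -11.7 114. ] [524.2  -5.5 105.3]
F- [ 494.3 -201.1  114. ] [ 501.3 -207.9  114. ] [ 498.8 -207.   111.2]
B+ [729.6 -35.4 114. ] [738.1 -40.4 114. ] [736.4 -40.4 111.8]
B- [ 706.7 -231.2  114. ] [ 711.2 -240.7  114. ] [ 711.3 -239.   110.9]
bot F+ [528.8 -15.1   0. ]
handle corners [482.04560196 -53.35592116 107.56163066] [ 467.02831122 -152.67068986  108.28746799]
grip end [705.70264501  56.18052872  85.0726168 ] grip in [699.7442916   -7.24892041  86.90497392]
```

```bash
python3 - <<'E'
from h import *
import h,pickle; h.CAL.update(pickle.load(open("cal.pkl","rb")))
from scipy.optimize import least_squares
S=lambda u,v:("scene",240+u/4.4,125+v/4.4)
D=lambda u,v:("side",230+u/3.7,205+v/3.7)
P=[((-110,100,114),D(268,57)),((-110,-100,114),D(122,348)),((102,100,114),D(641,160)),((102,-100,114),D(537,490)),
((-110,-100,114),S(716,140)),((102,100,114),S(155,137)),((102,-100,114),S(400,47)),((-110,100,0),S(462,462)),
((-146,47,107),S(605,254)),((-146,-47,107),S(730,192)),((-146,47,107),D(172,108)),((-146,-47,107),D(95,250)),((-110,-100,0),S(697,340))]
def f(x,w=False):
    c,s=np.cos(x[2]),np.sin(x[2]);R=np.array([[c,-s,0],[s,c,0],[0,0,1]])
    return np.array([proj(o[0],R@p+[x[0],x[1],0])-o[1:] for p,o in P]).ravel()
r=least_squares(f,[620,-120,-.14],loss='soft_l1');print(r.x,np.degrees(r.x[2]));print(r.fun.reshape(-1,2).round(1))
x=r.x;c,s=np.cos(x[2]),np.sin(x[2]);R=np.array([[c,-s,0],[s,c,0],[0,0,1]])
W=lambda p:R@p+[x[0],x[1],0]
pickle.dump((R,x),open("box.pkl","wb"))
print('handle',W([-146,0,107]),'pivot',W([-58,110,107]))
# keeper: in rail outer face y=122 plane: scene pixels: yellow front end & lip
def ony(o,y):
    oo,d=ray(*o);oo=R.T@(oo-[x[0],x[1],0]);d=R.T@d;return oo+d*(y-oo[1])/d[1]
for q in [(272,285),(268,307),(385,300),(392,345),(405,360),(395,310),(430,308),(455,370),(445,365),(155,240)]:print(q,ony(S(*q),122).round(1))
print('gripax',[R.T@(np.array(p)-[x[0],x[1],0]) for p in ([705.7,56.2,85],[699.7,-7.2,86.9])])
E
python3 - <<'E'
import cv2
a=cv2.imread("pics/scene0.png")[160:220,260:360];cv2.imwrite("pics/sc_k.png",cv2.resize(a,None,fx=8,fy=8,interpolation=cv2.INTER_CUBIC))
E
```

```text
[ 6.21669230e+02 -1.25292813e+02 -1.41597863e-01] -8.112959945635689
[[-0.2 -0.4]
 [-1.5  0.1]
 [-0.7 -0. ]
 [-1.4 -1.3]
 [-0.3 -1.4]
 [-1.  -1.3]
 [ 1.  -0.9]
 [-0.3  1.1]
 [-0.2 -0.8]
 [-3.1  0.3]
 [-0.3  2.2]
 [ 0.7  0.3]
 [-0.6 -2.1]]
handle [ 477.13043251 -104.68853871  107.        ] pivot [579.77347572  -8.20845951 107.        ]
(272, 285) [ -6.5 122.   69.3]
(268, 307) [ -3.7 122.   56.5]
(385, 300) [-78.9 122.   85.4]
(392, 345) [-83.8 122.   64. ]
(405, 360) [-91.9 122.   59.1]
(395, 310) [-85.1 122.   82.4]
(430, 308) [-105.7  122.    90.4]
(455, 370) [-121.4  122.    64.7]
(445, 365) [-115.6  122.    65.1]
(155, 240) [ 76.9 122.   67.4]
gripax [array([ 57.57656708, 191.53524586,  85.        ]), array([ 60.583952  , 127.92301719,  86.9       ])]
```

View pics/sc_k.png

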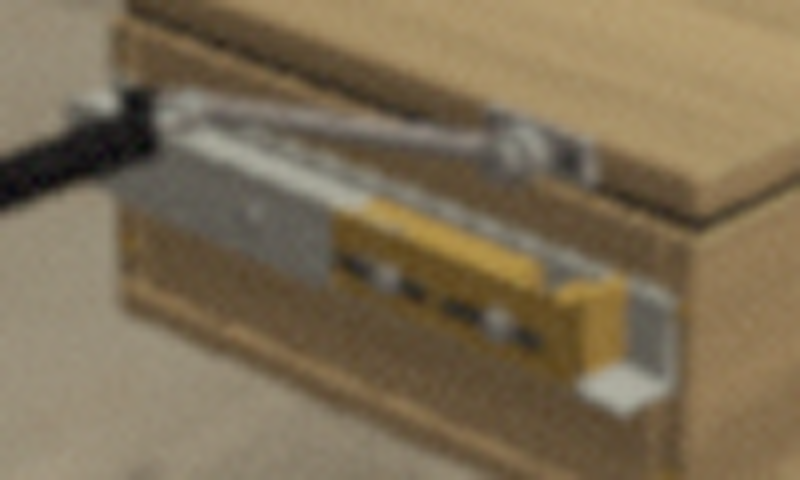

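```bash
python3 - <<'E'
from h import *
import h,pickle; h.CAL.update(pickle.load(open("cal.pkl","rb")))
R,x=pickle.load(open("box.pkl","rb"));o=np.array([x[0],x[1],0])
for n,u,v,z in [("side",280,385,20),("side",170,385,150),("side",230,350,150),("side",200,340,0),("side",453,250,0),("side",387,222,85),("side",245,210,0),("side",284,160,0),("side",307,200,0),("side",452,212,90),("side",445,175,0),("side",415,180,0)]:
    print(u,v,z,onz(n,u,v,z).round(0),(R.T@(onz(n,u,v,z)-o)).round(0))
for u,v in [(540,280),(552,290),(580,295)]:
    oo,d=ray("scene",260+u/8,160+v/8);oo=R.T@(oo-o);d=R.T@d
    print(u,v,(oo+d*(122-oo[1])/d[1]).round(1),(oo+d*(80-oo[2])/d[2]).round(1))
E
```

```text
280 385 20 [ 557. -319.   20.] [ -37. -201.   20.]
170 385 150 [ 414. -404.  150.] [-166. -305.  150.]
230 350 150 [ 486. -330.  150.] [-106. -222.  150.]
200 340 0 [ 377. -257.    0.] [-224. -165.    0.]
453 250 0 [850.  66.   0.] [200. 222.   0.]
387 222 85 [698.  44.  85.] [ 52. 179.  85.]
245 210 0 [358.  84.  -0.] [-290.  170.   -0.]
284 160 0 [405. 272.   0.] [-271.  363.    0.]
307 200 0 [497. 146.   0.] [-162.  251.    0.]
452 212 90 [831.  97.  90.] [176. 249.  90.]
445 175 0 [821. 302.   0.] [137. 451.   0.]
415 180 0 [748. 269.   0.] [ 69. 408.   0.]
540 280 [-79.  122.   81.4] [-77.1 119.8  80. ]
552 290 [-83.1 122.   80. ] [-83.1 122.1  80. ]
580 295 [-92.3 122.   81.7] [-90.1 119.3  80. ]
```

```bash
python3 - <<'E'
import cv2
a=cv2.imread("pics/side0.png")[200:400,120:400];cv2.imwrite("pics/si_s.png",cv2.resize(a,None,fx=2.8,fy=2.8,interpolation=cv2.INTER_CUBIC))
E
```

```text
(no output)
```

View pics/si_s.png

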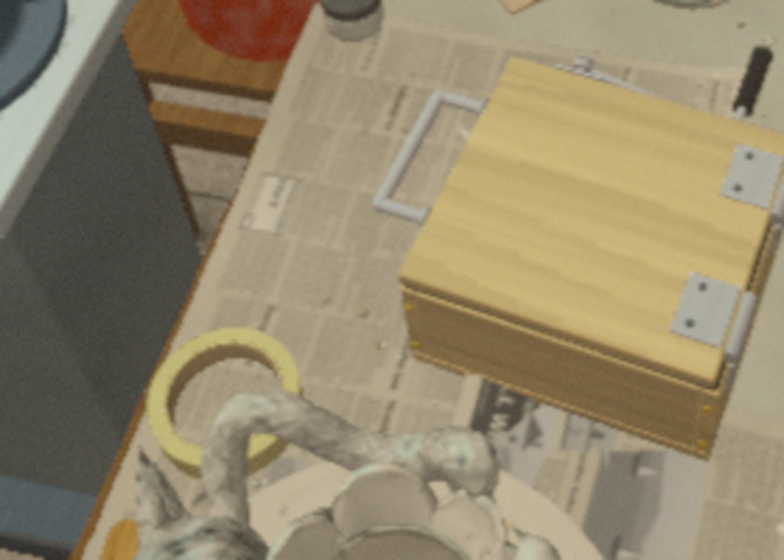

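Box found at about (622,-125) with yaw -8.1°. The hole middle is near box x = -83. Moving above the handle, clear of the sculpture.

step_arm(
  steps="0.45 1 0 0.1276; 0.45 1 0 0.1276; 0.45 1 0 0.1276; 0.45 1 0 0.1276; 0.45 1 0 0.1276; 0.45 1 0 0.1276; 0.45 1 0 0.1276; 0.45 1 0 0.1276",
  hand=26,
  force=30,
)

```text
t: 1.25
tool_pos: [298.9, -280.8, 231.3]
orientation: [-180.0, 0.0, -7.9]
ft_force: [1.1, 0.1, -0.5]
finger_gap: 26.3
```

step_arm(
  steps="0.9 1 0 0; 1 1 0 0; 1 1 0 0; 1 1 0 0; 1 1 0 0; 1 1 0 0; 1 1 0 0; 0 0 0 0",
)

```text
t: 2.25
tool_pos: [472.3, -105.4, 230.9]
orientation: [-180.0, 0.0, -7.9]
ft_force: [-0.4, 0.3, -0.5]
finger_gap: 26.1
```

```bash
python3 - <<'E'
from bench import ctrl
import cv2
s=ctrl.observe();print({k:s[k] for k in ('t','tool_pos','orientation','ft_force','finger_gap')})
for n in("scene","wrist"):
    r=ctrl.read_camera(n);cv2.imwrite(f"pics/{n}1.png",r["image"])
    if n=="wrist": print(r["cam_to_world"])
E
```

```text
{'t': 2.25, 'tool_pos': array([ 472.32374679, -105.37487623,  230.90882177]), 'orientation': array([-1.79984726e+02,  1.76736827e-02, -7.93621627e+00]), 'ft_force': array([-0.40692049,  0.25333265, -0.48559858]), 'finger_gap': 26.051741286703177}
[[ 9.90174627e-01  1.32063990e-01  4.59707551e-02  4.82574248e+02]
 [-1.39826130e-01  9.39047081e-01  3.14068836e-01 -2.52757622e+01]
 [-1.69151967e-03 -3.17410905e-01  9.48286590e-01  3.74028678e+02]
 [ 0.00000000e+00  0.00000000e+00  0.00000000e+00  1.00000000e+00]]
```

View pics/wrist1.png

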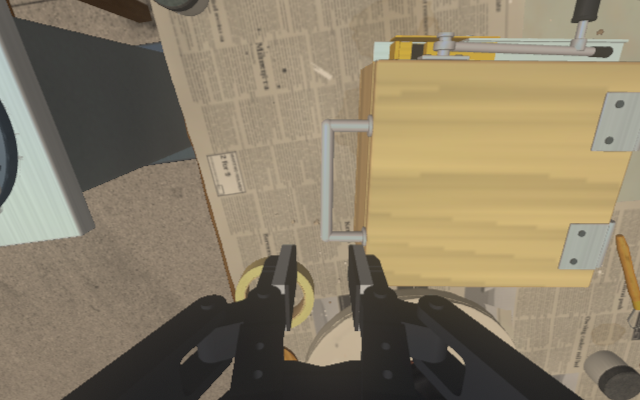

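View pics/scene1.png

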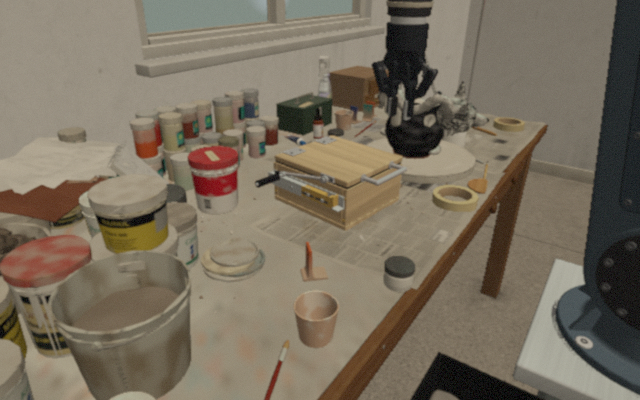

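Wrist view: bar runs from (327,124) to (327,239), and lid corners show at (375,60) and (590,287).

```bash
cat >> h.py <<'E'
def wristcal():
    import bench
E
python3 - <<'E'
from h import *
import h,pickle; h.CAL.update(pickle.load(open("cal.pkl","rb")))
from bench import ctrl
r=ctrl.read_camera("wrist");setcal("wrist",r)
R,x=pickle.load(open("box.pkl","rb"));o=np.array([x[0],x[1],0])
for u,v,z in [(327,124,107),(327,239,107),(375,60,114),(590,287,114),(444,42,107),(393,40,80),(495,38,80),(412,42,80),(582,45,87)]:
    p=onz("wrist",u,v,z);print(u,v,p.round(1),(R.T@(p-o)).round(1))
a=r["image"][20:80,360:480];cv2.imwrite("pics/w_k.png",cv2.resize(a,None,fx=6,fy=6,interpolation=cv2.INTER_CUBIC))
E
```

```text
327 124 [482.1 -52.3 107. ] [-148.5   52.5  107. ]
327 239 [ 467.9 -155.8  107. ] [-147.9  -51.9  107. ]
375 60 [524.3  -9.9 114. ] [-112.6  100.5  114. ]
590 287 [ 709.3 -237.5  114. ] [102.6 -98.7 114. ]
444 42 [578.6  -4.3 107. ] [-59.7 113.8 107. ]
393 40 [546.1   5.5  80. ] [-93.2 118.8  80. ]
495 38 [630.6  -5.   80. ] [ -8.2 120.3  80. ]
412 42 [561.8   1.7  80. ] [-77.2 117.3  80. ]
582 45 [697.8 -20.8  87. ] [ 60.6 114.1  87. ]
```

View pics/w_k.png

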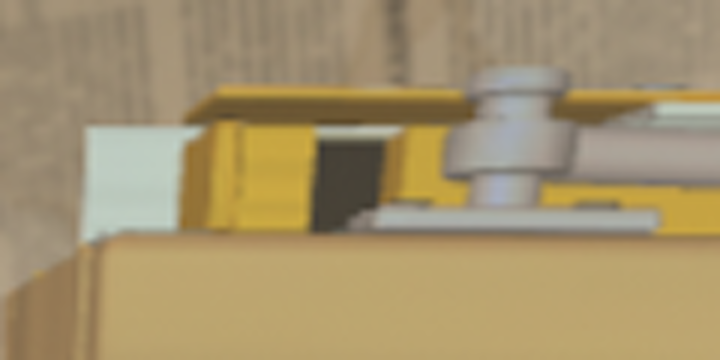

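Bar middle at about (475,-104), hole at about box x -71. Descending.

step_arm(
  steps="0.1 0.04 -1 0; 0 0 -1 0; 0 0 -1 0; 0 0 -1 0; 0 0 -0.8 0; 0 0 -0.4 0; 0 0 -0.4 0; 0 0 0 0",
)

```text
t: 3.4
tool_pos: [473.4, -105.9, 91.1]
orientation: [-180.0, 0.0, -8.1]
ft_force: [-0.6, -0.8, -0.0]
finger_gap: 26.3
```

```bash
python3 - <<'E'
from bench import ctrl
import cv2
for n in("scene","wrist"):
    r=ctrl.read_camera(n);cv2.imwrite(f"pics/{n}2.png",r["image"] if n=="wrist" else cv2.resize(r["image"][100:230,240:440],None,fx=4,fy=4))
E
```

```text
(no output)
```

View pics/wrist2.png

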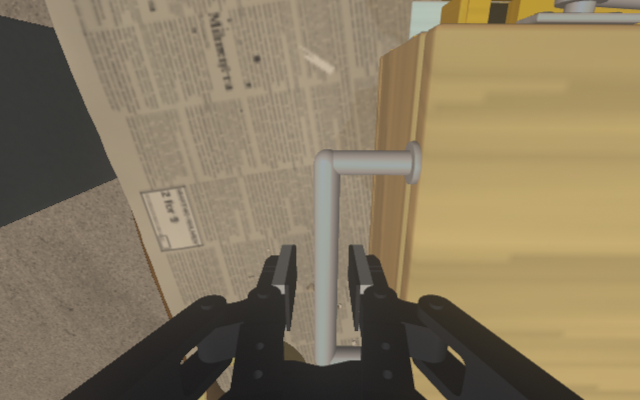

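View pics/scene2.png

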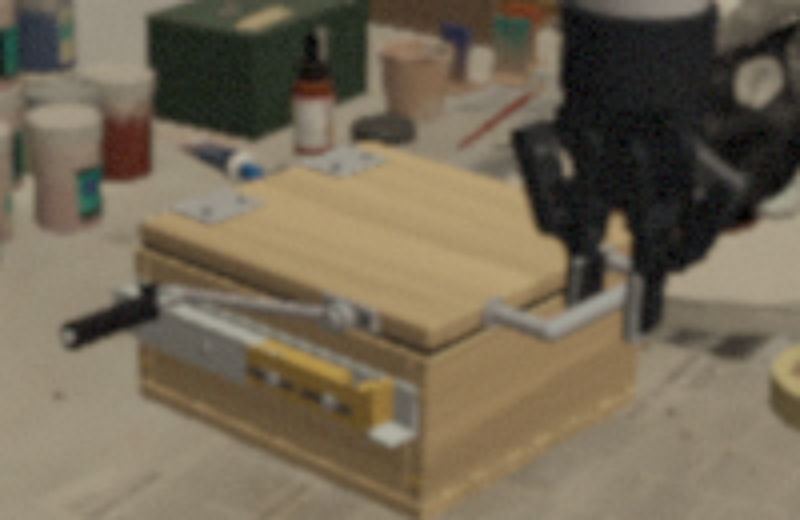

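Bar sits centred between the fingers. Gripping, then lifting along the hinge arc.

step_arm(
  steps="0 0 0 0; 0 0 0 0; 0 0 0 0; 0 0 0 0",
  hand=0,
  force=40,
)

```text
t: 4.0
tool_pos: [475.4, -106.0, 92.0]
orientation: [180.0, -0.2, -8.1]
ft_force: [5.2, -0.8, -1.0]
finger_gap: 9.6
```

step_arm(
  steps="0.018 -0.002 0.297 0; 0.018 -0.002 0.297 0; 0.018 -0.002 0.297 0; 0.018 -0.003 0.297 0; 0.053 -0.008 0.293 0; 0.053 -0.008 0.293 0; 0.053 -0.007 0.293 0; 0.053 -0.007 0.293 0",
)

```text
t: 5.0
tool_pos: [481.9, -106.9, 150.4]
orientation: [180.0, -0.1, -8.1]
ft_force: [7.4, -2.1, -7.9]
finger_gap: 9.4
```

step_arm(
  steps="0.087 -0.012 0.284 0; 0.087 -0.012 0.284 0; 0.087 -0.012 0.284 0; 0.087 -0.012 0.284 0; 0.12 -0.017 0.272 0; 0.12 -0.017 0.272 0; 0.12 -0.017 0.272 0; 0.12 -0.017 0.272 0",
)

```text
t: 6.0
tool_pos: [501.6, -109.8, 206.1]
orientation: [180.0, 0.0, -8.1]
ft_force: [4.2, -3.8, -10.2]
finger_gap: 9.4
```

step_arm(
  steps="0.152 -0.022 0.255 0; 0.152 -0.022 0.255 0; 0.152 -0.022 0.255 0; 0.152 -0.022 0.255 0; 0.181 -0.026 0.235 0; 0.181 -0.026 0.235 0; 0.181 -0.026 0.235 0; 0.181 -0.026 0.235 0",
)

```text
t: 7.0
tool_pos: [533.1, -114.4, 255.3]
orientation: [180.0, 0.2, -8.1]
ft_force: [-6.8, -4.3, -2.8]
finger_gap: 9.4
```

step_arm(
  steps="0.207 -0.03 0.212 0; 0.207 -0.03 0.212 0; 0.207 -0.03 0.212 0; 0.207 -0.03 0.212 0; 0.23 -0.033 0.185 0; 0.23 -0.033 0.185 0; 0.23 -0.033 0.185 0; 0.23 -0.033 0.185 0",
)

```text
t: 8.0
tool_pos: [575.6, -120.8, 296.6]
orientation: [179.9, 0.2, -8.1]
ft_force: [-14.9, -2.9, 9.3]
finger_gap: 9.4
```

```bash
python3 - <<'E'
from bench import ctrl
import cv2
for n in("scene","side"):
    r=ctrl.read_camera(n);cv2.imwrite(f"pics/{n}3.png",cv2.resize(r["image"][80:230,220:440] if n=="scene" else r["image"][120:370,200:440],None,fx=3,fy=3))
E
```

```text
(no output)
```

View pics/scene3.png

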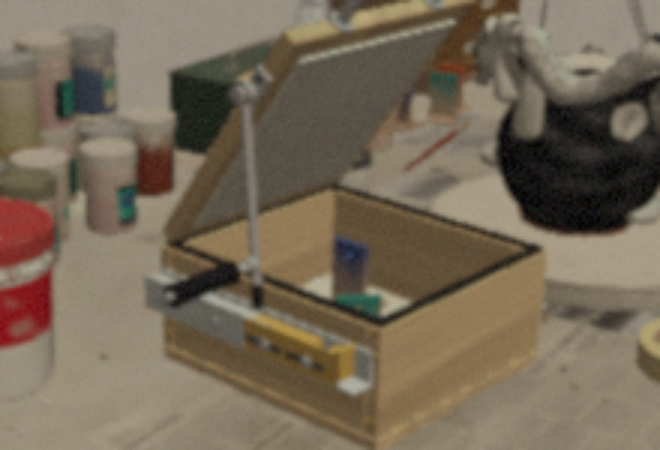

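View pics/side3.png

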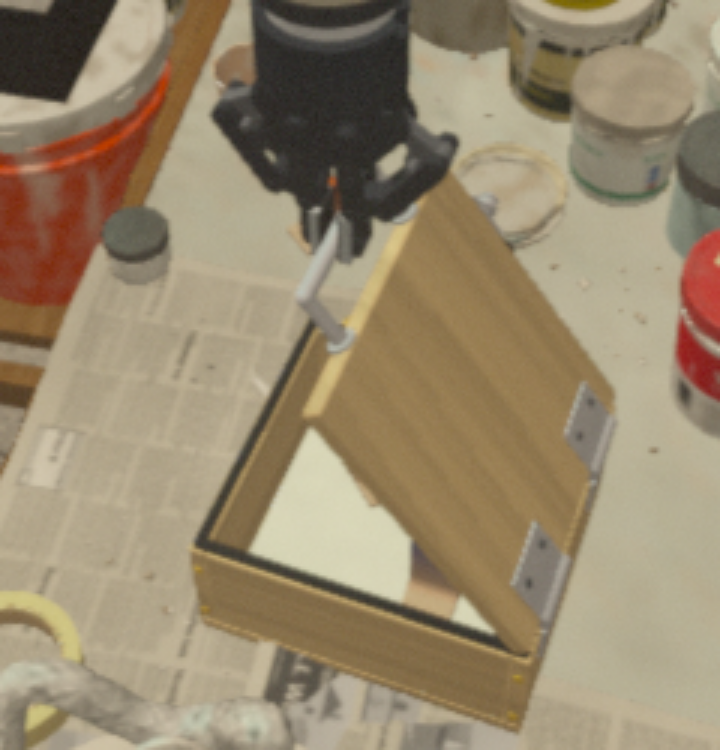

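Rod hangs nearly vertical, with its foot just clear of the rail. I'll wait for the swing to settle, then lower gently.

step_arm(
  steps="0 0 0 0; 0 0 0 0; 0 0 0 0; 0 0 0 0; -0.08 0.012 -0.064 0; -0.08 0.012 -0.064 0; -0.08 0.012 -0.064 0; -0.08 0.012 -0.064 0",
)

```text
t: 9.1
tool_pos: [568.4, -119.7, 291.0]
orientation: [179.9, 0.0, -8.1]
ft_force: [-13.9, -3.0, 14.7]
finger_gap: 9.2
```

```bash
python3 - <<'E'
from bench import ctrl
import cv2
for n in("scene",):
    r=ctrl.read_camera(n);cv2.imwrite(f"pics/{n}4.png",cv2.resize(r["image"][90:210,250:370],None,fx=5,fy=5))
E
```

```text
(no output)
```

View pics/scene4.png

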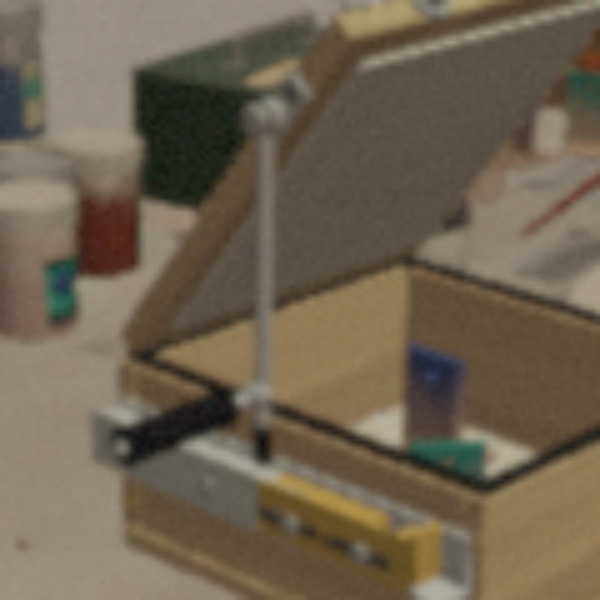

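step_arm(
  steps="-0.1 0.014 -0.045 0; -0.1 0.014 -0.045 0; -0.1 0.014 -0.05 0; -0.08 0.012 -0.06 0; 0 0 0 0",
)

```text
t: 9.78
tool_pos: [561.0, -118.6, 284.9]
orientation: [179.9, -0.1, -8.1]
ft_force: [-2.9, -5.8, 3.2]
finger_gap: 9.4
```

```bash
python3 - <<'E'
from bench import ctrl
import cv2
for n in("scene",):
    r=ctrl.read_camera(n);cv2.imwrite(f"pics/{n}5.png",cv2.resize(r["image"][90:210,250:370],None,fx=5,fy=5))
E
```

```text
(no output)
```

View pics/scene5.png

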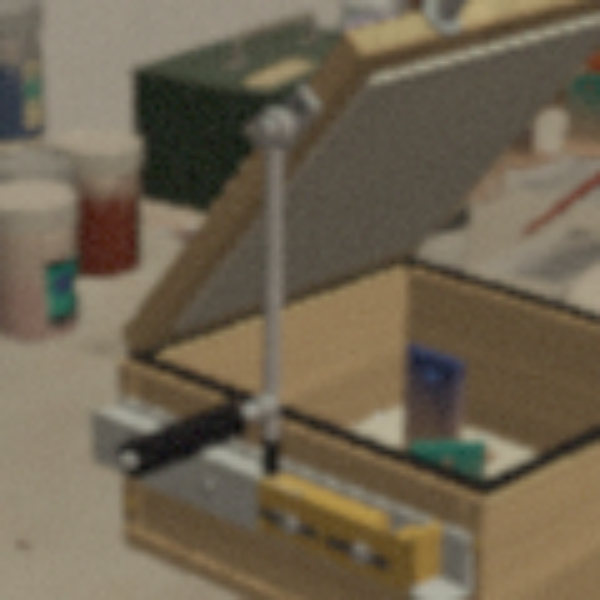

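Nearly touching down with the rod vertical; releasing the handle.

step_arm(
  steps="0 0 0 0; 0 0 0 0; 0 0 0 0; 0 0 0 0; 0 0 0 0",
  hand=32,
)

```text
t: 10.45
tool_pos: [561.0, -118.1, 283.1]
orientation: [-180.0, 0.0, -8.1]
ft_force: [-0.0, 0.2, 0.0]
finger_gap: 32.1
```

```bash
python3 - <<'E'
from bench import ctrl
import cv2
for n in("scene","wrist","side"):
    r=ctrl.read_camera(n);a=r["image"]
    if n=="scene":a=cv2.resize(a[90:210,250:370],None,fx=5,fy=5)
    if n=="side":a=cv2.resize(r["image"][120:370,200:440],None,fx=3,fy=3)[:600]
    cv2.imwrite(f"pics/{n}6.png",a)
E
```

```text
(no output)
```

View pics/scene6.png

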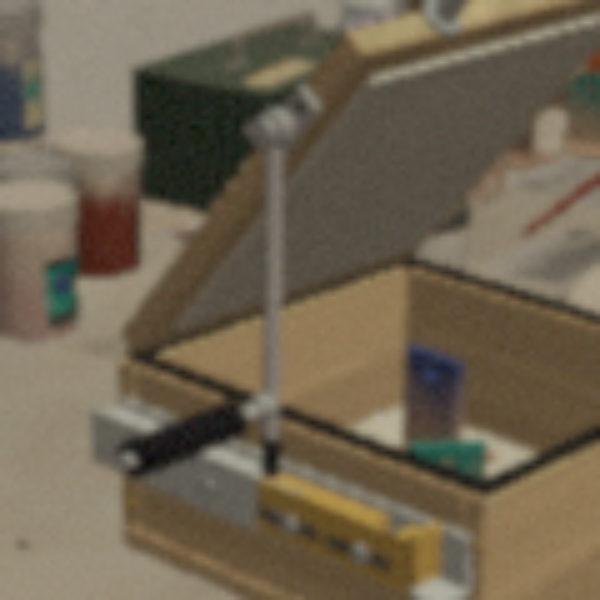

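View pics/wrist6.png

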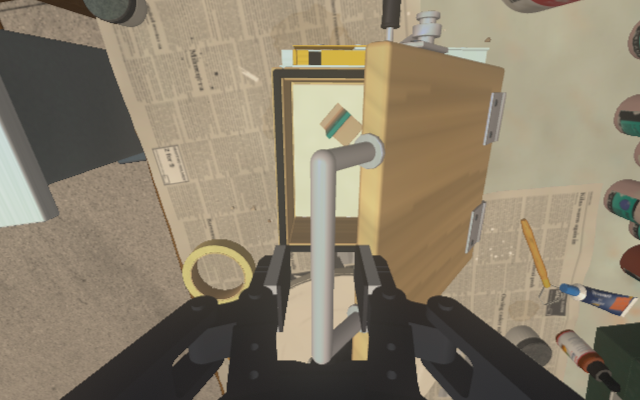

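View pics/side6.png

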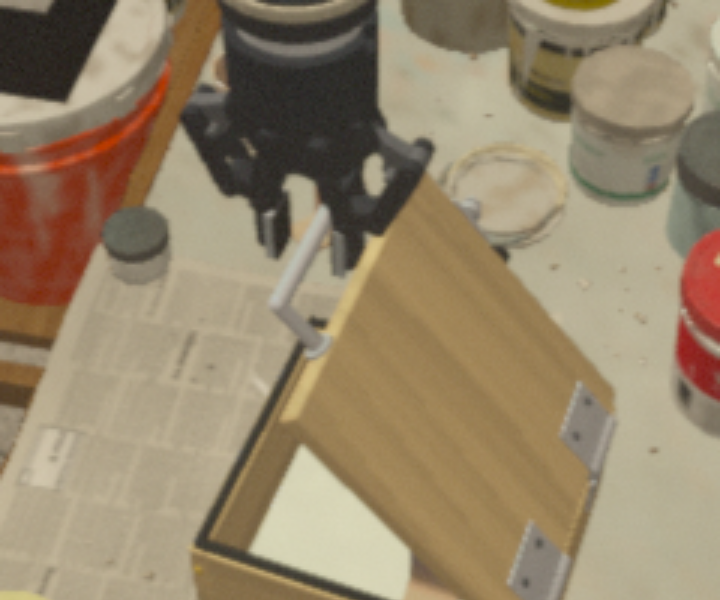

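Lid stays up on the upright rod with zero tool force. Raising and re-measuring.

step_arm(
  steps="0 0 0.5 0; 0 0 1 0; 0 0 1 0; 0 0 0.7 0; 0 0 0 0",
)

```text
t: 11.22
tool_pos: [561.5, -118.2, 364.9]
orientation: [180.0, -0.2, -8.1]
ft_force: [-0.4, -0.3, -0.5]
finger_gap: 31.9
```

```bash
python3 - <<'E'
from h import *
import h,pickle; h.CAL.update(pickle.load(open("cal.pkl","rb")))
from bench import ctrl
R,x=pickle.load(open("box.pkl","rb"));o=np.array([x[0],x[1],0])
for n in("scene","wrist","side"):
    r=ctrl.read_camera(n);a=r["image"];cv2.imwrite(f"pics/{n}7r.png",a)
    if n=="wrist": setcal(n,r); a=cv2.resize(a[0:150,220:480],None,fx=3,fy=3)
    if n=="scene":a=cv2.resize(a[90:210,250:370],None,fx=5,fy=5)
    if n=="side":a=cv2.resize(r["image"][120:320,250:450],None,fx=3,fy=3)
    cv2.imwrite(f"pics/{n}7.png",a)
pickle.dump(CAL["wrist"],open("w7.pkl","wb"))
E
```

```text
(no output)
```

View pics/scene7.png

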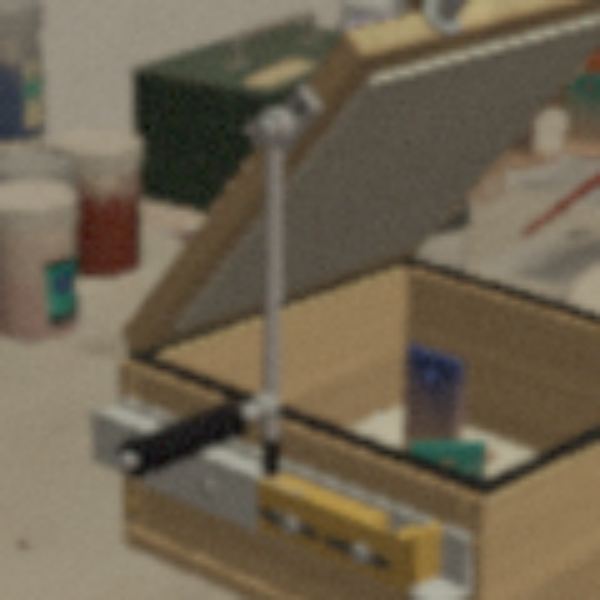

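View pics/wrist7.png

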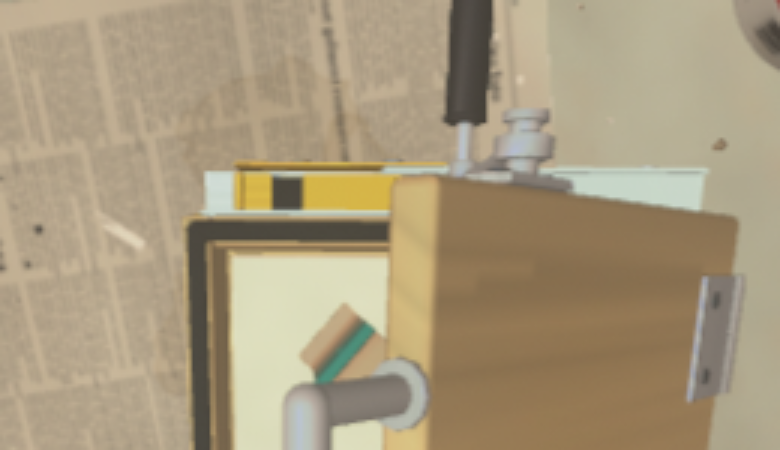

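View pics/side7.png

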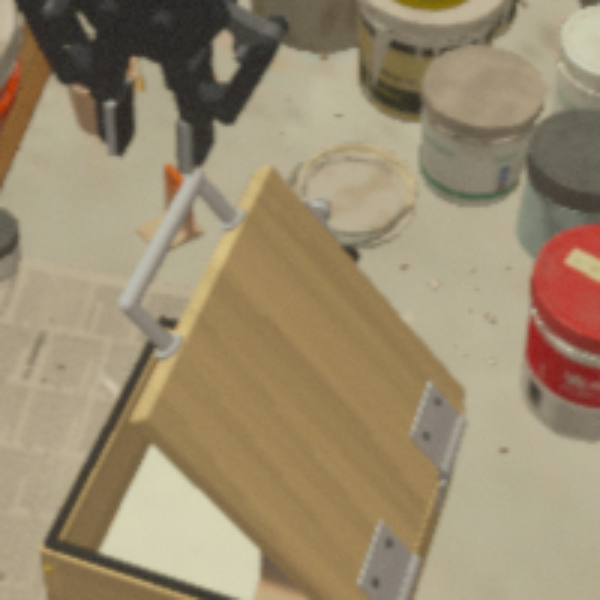

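```bash
python3 - <<'E'
from h import *
import h,pickle; h.CAL.update(pickle.load(open("cal.pkl","rb")));CAL["wrist"]=pickle.load(open("w7.pkl","rb"))
R,x=pickle.load(open("box.pkl","rb"));o=np.array([x[0],x[1],0])
B=lambda p:(R.T@(p-o)).round(1)
W=lambda u,v:("wrist",220+u/3,v/3)
for u,v,z in [(274,193,74.5),(302,193,74.5),(236,193,80),(205,190,74.5),(466,110,109),(468,10,109),(463,150,109)]:
    p=onz(*W(u,v),z);print('w',u,v,p.round(1),B(p))
S=lambda u,v:("scene",250+u/5,90+v/5)
for u,v,z in [(130,458,109),(235,415,109),(262,405,109),(270,470,79),(275,135,229)]:
    p=onz(*S(u,v),z);print('s',u,v,p.round(1),B(p))
p=tri([W(466,110),S(235,413)]);print(p,B(p))
print([proj("scene",R@[xx,122,80]+o)*5-[1250,450] for xx in (-71,)])
E
```

```text
w 274 193 [563.7  -4.7  74.5] [-74.4 111.2  74.5]
w 302 193 [575.4  -6.4  74.5] [-62.6 111.2  74.5]
w 236 193 [548.2  -2.9  80. ] [-90.  110.8  80. ]
w 205 190 [5.353e+02 5.000e-01 7.450e+01] [-103.3  112.4   74.5]
w 466 110 [640.4  11.  109. ] [ -0.7 137.6 109. ]
w 468 10 [644.   43.8 109. ] [ -1.7 170.6 109. ]
w 463 150 [638.   -2.5 109. ] [ -1.1 123.8 109. ]
s 130 458 [647.2  63.3 109. ] [ -1.3 190.4 109. ]
s 235 415 [639.3   3.8 109. ] [ -0.7 130.3 109. ]
s 262 405 [636.5 -11.5 109. ] [ -1.4 114.8 109. ]
s 270 470 [633.6 -13.1  79. ] [ -4.  112.7  79. ]
s 275 135 [625.5  -5.7 229. ] [-13.1 118.9 229. ]
[637.82279497   9.37073192 112.73457189] [ -3.  135.6 112.7]
[array([372.60657599, 522.10810654])]
```

Grip axis measured at box x≈-1.2 (z≈109), hole middle at ≈-68.5. Moving over the grip.

step_arm(
  steps="0.3 0.6 0 0; 0.5 0.98 0 0; 0.5 0.98 0 0; 0.5 0.98 0 0; 0.5 0.98 0 0; 0.5 0.98 0 0; 0.5 0.96 0 0; 0.03 0 -0.5 0",
  hand=50,
)

```text
t: 12.38
tool_pos: [645.2, 46.4, 349.8]
orientation: [-180.0, 0.0, -7.9]
ft_force: [-0.5, 0.1, -0.3]
finger_gap: 50.3
```

step_arm(
  steps="0 0 -1 0; 0 0 -1 0; 0 0 -1 0; 0 0 -1 0; 0 0 -1 0; 0 0 -0.6 0; 0 0 0 0",
)

```text
t: 13.25
tool_pos: [643.7, 43.9, 209.5]
orientation: [180.0, 0.1, -8.1]
ft_force: [0.0, -0.3, 0.7]
finger_gap: 49.8
```

```bash
python3 - <<'E'
from bench import ctrl
import cv2
s=ctrl.observe();print(s['tool_pos'],s['ft_force'])
for n in("scene","wrist"):
    r=ctrl.read_camera(n);a=r["image"]
    if n=="scene":a=cv2.resize(a[70:220,230:390],None,fx=4,fy=4)
    cv2.imwrite(f"pics/{n}8.png",a)
E
```

```text
[643.67516322  43.91802111 209.50597252] [ 0.03344817 -0.33727382  0.66986233]
```

View pics/scene8.png

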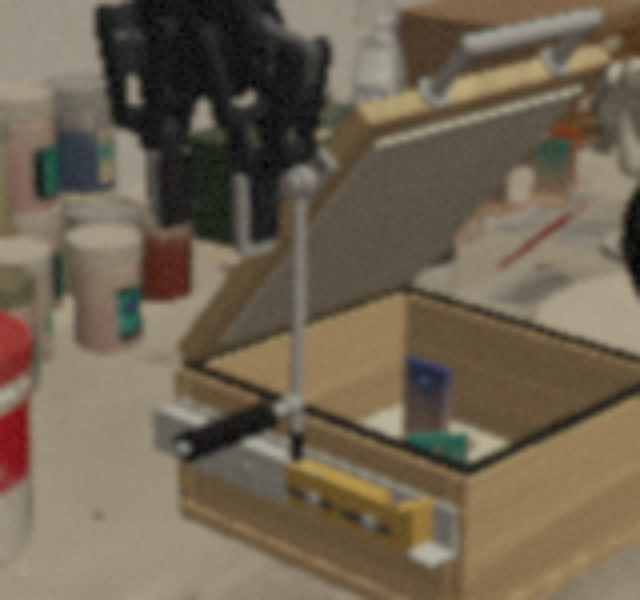

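View pics/wrist8.png

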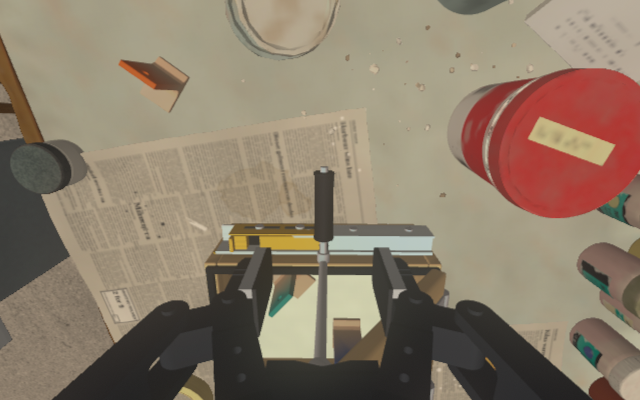

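Grip is centred between the open fingers. Descending 125 mm.

step_arm(
  steps="0 0 -0.8 0; 0 0 -0.8 0; 0 0 -0.8 0; 0 0 -0.8 0; 0 0 -0.8 0; 0 0 -0.6 0; 0 0 -0.4 0; 0 0 0 0",
)

```text
t: 14.35
tool_pos: [644.1, 43.4, 85.4]
orientation: [180.0, 0.0, -8.1]
ft_force: [-0.0, 0.2, 0.7]
finger_gap: 50.1
```

```bash
cat > look.py <<'E'
import sys
from bench import ctrl
import cv2
s=ctrl.observe();print(s['t'],s['tool_pos'],s['ft_force'])
k=sys.argv[1]
for n in("scene","wrist"):
    r=ctrl.read_camera(n);a=r["image"]
    if n=="scene":a=cv2.resize(a[80:220,230:390],None,fx=4,fy=4)
    else: a=cv2.resize(a[100:400,150:500],None,fx=2,fy=2)
    cv2.imwrite(f"pics/{n}{k}.png",a)
E
python3 look.py 9
```

```text
14.35 [644.08352972  43.40357621  85.37081819] [-0.04780533  0.16171196  0.71417945]
```

View pics/scene9.png

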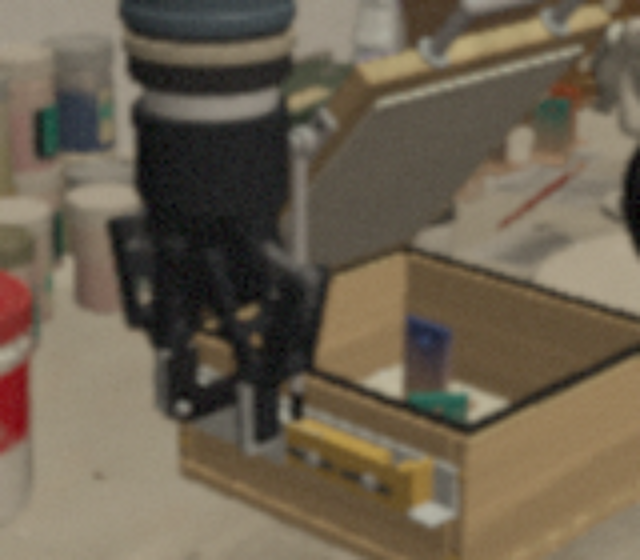

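View pics/wrist9.png

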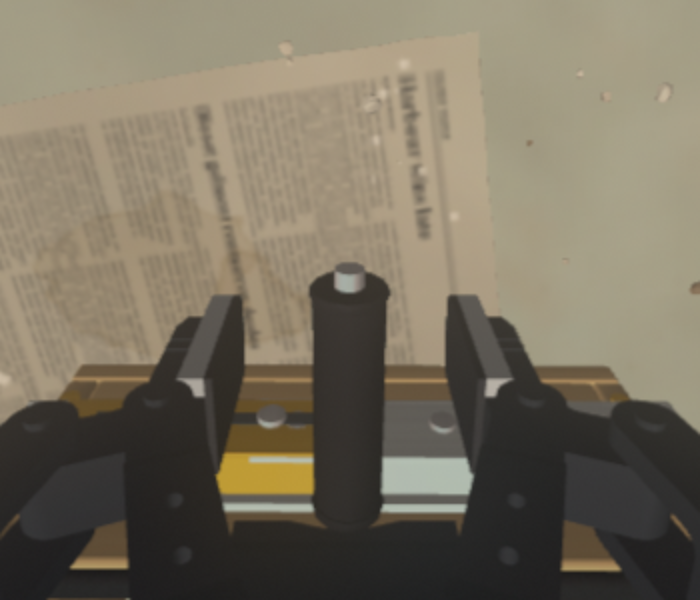

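step_arm(
  steps="-0.1 0.014 0 0; -0.1 0.014 0 0; -0.1 0.014 0 0; -0.1 0.014 0 0; -0.1 0.014 0 0; -0.1 0.014 0 0; -0.06 0.009 0 0; -0.06 0.009 0 0",
)

```text
t: 15.45
tool_pos: [627.6, 45.8, 86.2]
orientation: [-180.0, -0.2, -8.1]
ft_force: [6.7, -1.2, 0.4]
finger_gap: 49.9
```

step_arm(
  steps="-0.06 0.009 0 0; -0.06 0.009 0 0; -0.06 0.009 0 0; -0.06 0.009 0 0; -0.06 0.009 0 0; -0.06 0.009 0 0; -0.06 0.009 0 0; -0.06 0.009 0 0",
)

```text
t: 16.45
tool_pos: [615.7, 47.5, 86.3]
orientation: [-180.0, -0.2, -8.1]
ft_force: [5.6, -1.3, 0.9]
finger_gap: 50.0
```

```bash
python3 look.py 10
```

```text
16.45 [615.65041605  47.5279191   86.25929962] [ 5.56899486 -1.26226708  0.86489109]
```

View pics/scene10.png

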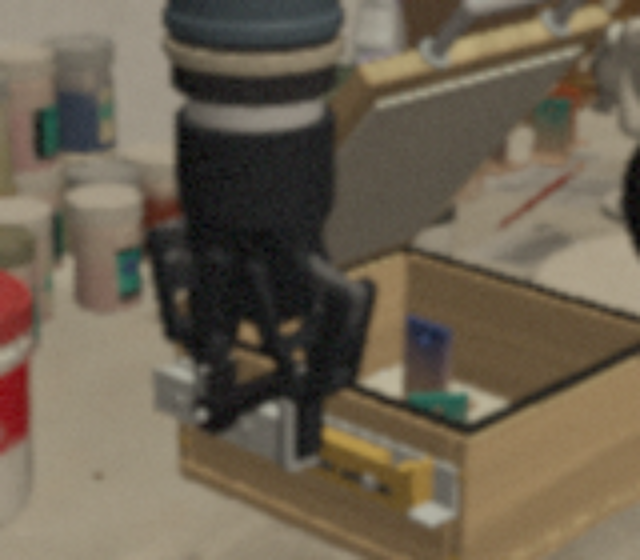

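View pics/wrist10.png

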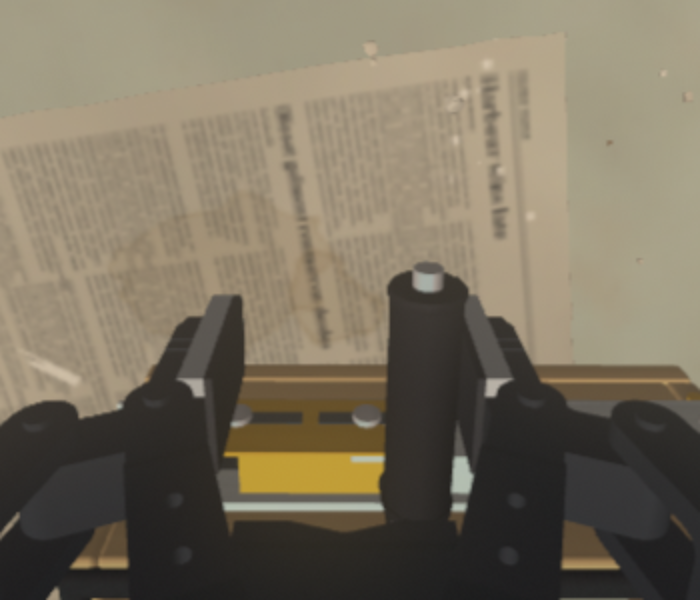

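Foot is sliding along with about 5.6 N. Continuing, then slowing before the hole.

step_arm(
  steps="-0.08 0.011 0 0; -0.08 0.011 0 0; -0.08 0.011 0 0; -0.08 0.011 0 0; -0.08 0.012 0 0; -0.08 0.011 0 0; -0.08 0.012 0 0; -0.08 0.011 0 0",
)

```text
t: 17.55
tool_pos: [597.9, 50.1, 85.6]
orientation: [-180.0, 0.0, -8.1]
ft_force: [1.9, 0.2, -0.0]
finger_gap: 50.0
```

step_arm(
  steps="-0.08 0.011 0 0; -0.08 0.011 0 0; -0.08 0.011 0 0; -0.08 0.011 0 0; -0.06 0.008 0 0; -0.04 0.006 0 0; -0.03 0.004 0 0; -0.03 0.004 0 0",
)

```text
t: 18.55
tool_pos: [586.2, 51.6, 85.7]
orientation: [180.0, 0.0, -8.1]
ft_force: [1.6, 1.4, -0.2]
finger_gap: 49.9
```

```bash
python3 look.py 11
```

```text
18.55 [586.19224936  51.61512476  85.67289379] [ 1.6175218   1.37114586 -0.18276813]
```

View pics/scene11.png

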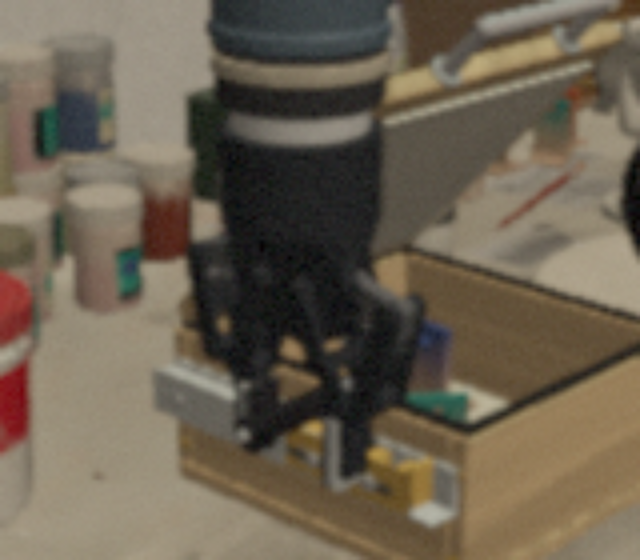

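View pics/wrist11.png

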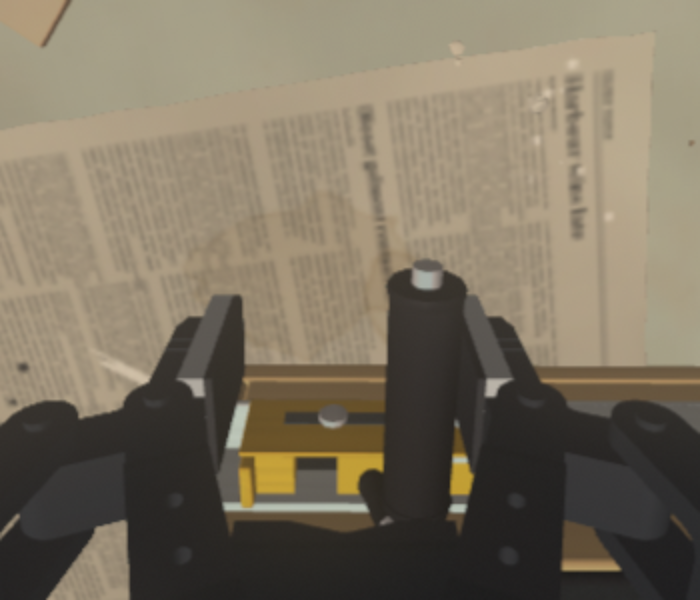

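Foot at wrist-crop pixel (372,490), hole at (317,465): about 17 mm to go. Advancing slowly.

step_arm(
  steps="-0.04 0.006 0 0; -0.04 0.006 0 0; -0.04 0.006 0 0; -0.04 0.006 0 0; -0.04 0.006 0 0; -0.04 0.005 0 0; -0.04 0.006 0 0; -0.04 0.005 0 0",
)

```text
t: 19.65
tool_pos: [578.0, 52.8, 85.6]
orientation: [180.0, 0.0, -8.1]
ft_force: [-0.5, 0.7, 0.1]
finger_gap: 49.4
```

```bash
python3 look.py 12
```

```text
19.65 [577.97810031  52.75972097  85.6265915 ] [-0.46985045  0.69394567  0.07881119]
```

View pics/wrist12.png

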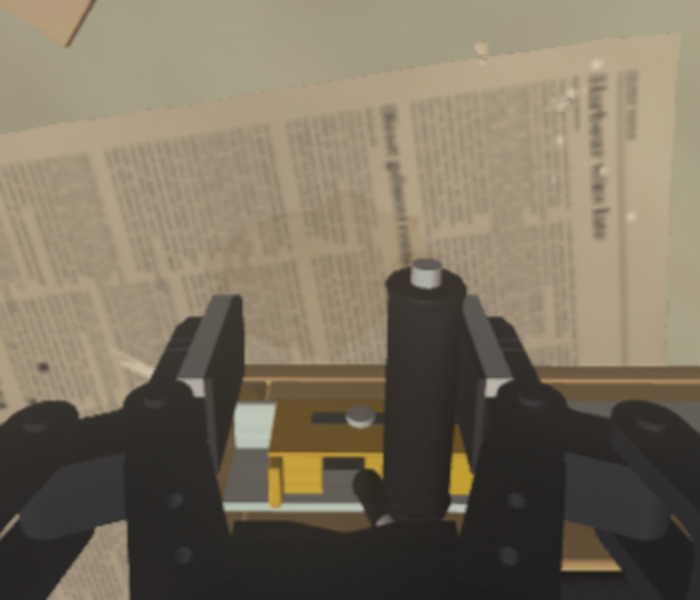

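step_arm(
  steps="-0.025 0.004 0 0; -0.025 0.003 0 0; -0.025 0.004 0 0; -0.025 0.003 0 0; -0.025 0.004 0 0; -0.025 0.003 0 0; -0.025 0.004 0 0; -0.025 0.003 0 0",
)

```text
t: 20.75
tool_pos: [573.2, 53.5, 85.7]
orientation: [-180.0, 0.0, -8.1]
ft_force: [0.5, -0.3, -0.2]
finger_gap: 49.9
```

```bash
python3 look.py 13
```

```text
20.75 [573.19285177  53.50735455  85.68568241] [ 0.51971088 -0.25602267 -0.24652728]
```

View pics/wrist13.png

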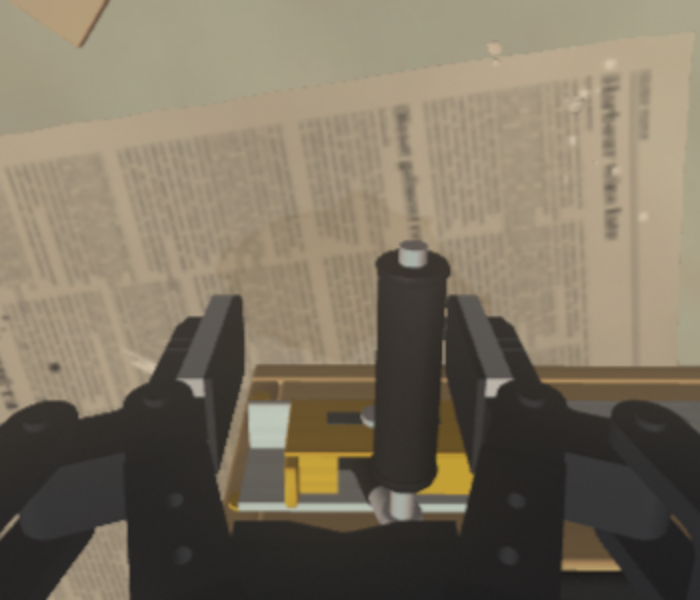

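View pics/scene13.png

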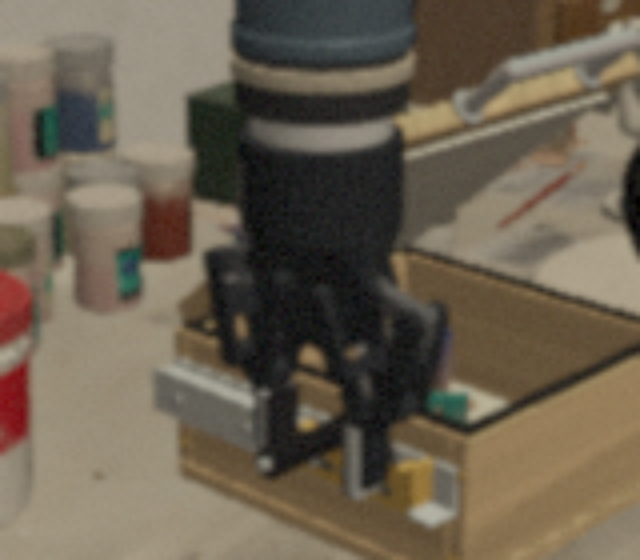

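The grip has jumped down and forward off the pad, so the foot has dropped. I'll let it settle without pushing and check the depth.

step_arm(
  steps="0 0 0 0; 0 0 0 0; 0 0 0 0; 0 0 0 0; 0 0 0 0; 0 0 0 0; 0 0 0 0; 0 0 0 0",
)

```text
t: 21.85
tool_pos: [573.3, 53.5, 85.7]
orientation: [-180.0, 0.0, -8.1]
ft_force: [0.2, 0.0, 0.4]
finger_gap: 50.3
```

```bash
python3 look.py 14
```

```text
21.85 [573.26467979  53.45773222  85.68813514] [0.23863288 0.04300325 0.36453432]
```

View pics/wrist14.png

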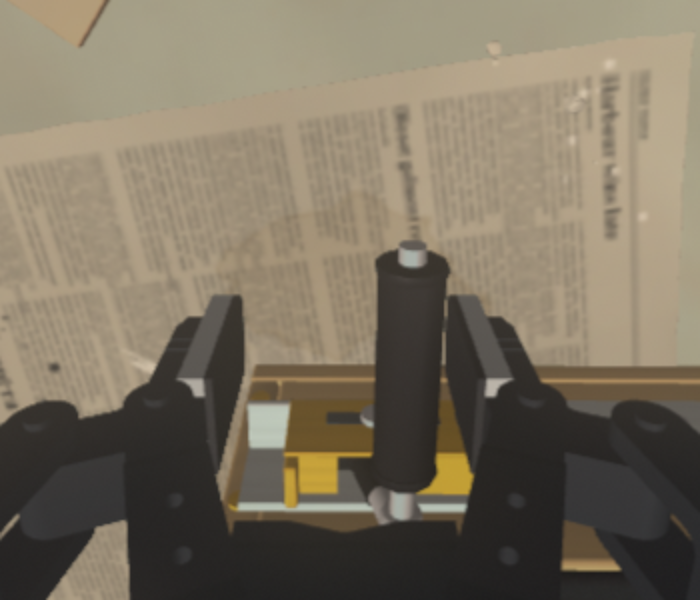

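step_arm(
  steps="0.2 -0.02 0 0; 0 0 0.5 0; 0 0 1 0; 0 0 1 0; 0 0 1 0; 0 0 1 0; 0 0 1 0; 0 0 1 0",
)

```text
t: 22.95
tool_pos: [578.2, 53.0, 250.0]
orientation: [-180.0, -0.0, -8.1]
ft_force: [-0.1, 0.6, -0.4]
finger_gap: 50.1
```

step_arm(
  steps="0 0 1 0; 0 0 1 0; -0.3 1 0.5 0; -0.3 1 0 0; -0.3 1 0 0; -0.3 1 0 0; 0 0 0 0; 0 0 0 0",
)

```text
t: 23.95
tool_pos: [548.3, 152.6, 311.2]
orientation: [180.0, -0.0, -8.1]
ft_force: [0.4, 0.3, -0.3]
finger_gap: 50.0
```

```bash
python3 - <<'E'
from bench import ctrl
import cv2
s=ctrl.observe();print(s['t'],s['tool_pos'],s['ft_force'])
for n in("scene","wrist","side"):
    r=ctrl.read_camera(n);a=r["image"];cv2.imwrite(f"pics/{n}15r.png",a)
    if n=="scene":a=cv2.resize(a[90:210,250:400],None,fx=5,fy=5)
    cv2.imwrite(f"pics/{n}15.png",a)
E
```

```text
23.95 [548.31516472 152.64171659 311.21967203] [ 0.38870635  0.2620248  -0.33414954]
```

View pics/scene15.png

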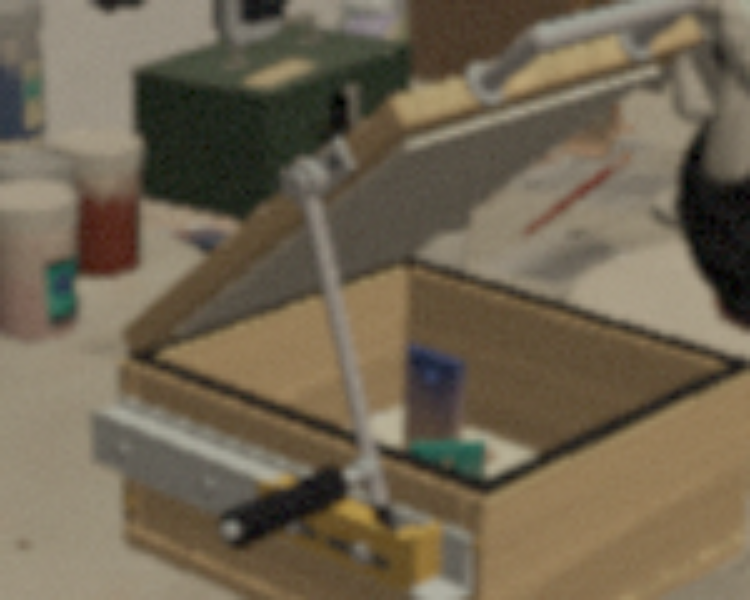

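View pics/wrist15.png

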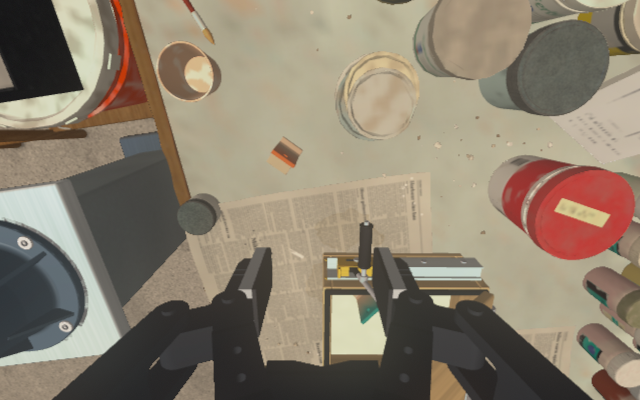

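View pics/side15.png

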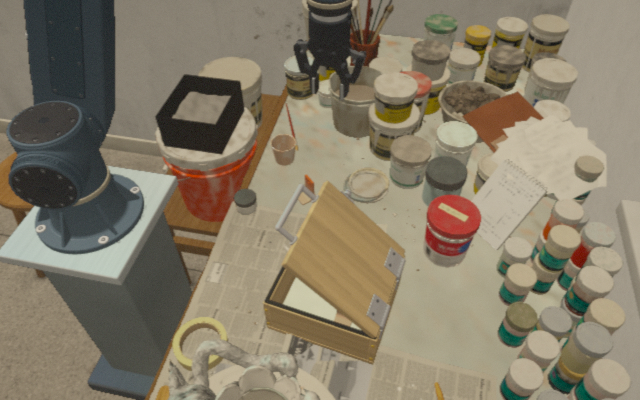

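```bash
python3 - <<'E'
from h import *
import h,pickle; h.CAL.update(pickle.load(open("cal.pkl","rb")))
from bench import ctrl
r=ctrl.read_camera("wrist");setcal("wrist",r)
R,x=pickle.load(open("box.pkl","rb"));o=np.array([x[0],x[1],0])
B=lambda p:(R.T@(p-o)).round(1)
S=lambda u,v:("scene",250+u/5,90+v/5)
def ony(ob,y):
    oo,d=ray(*ob);oo=B(oo);d=R.T@d;return (oo+d*(y-oo[1])/d[1]).round(1)
print('grip end',ony(S(233,530),190),B(tri([S(233,530),("wrist",366,224)])))
print('pivot',ony(S(310,180),118), 'before standing',ony(S(275,128),118))
print('grip in',ony(S(340,478),132))
for nm,th,foot in (('full',.706,(-68.5,69)),('none',.77,(-68.5,79))):
    pv=np.array([102-160*np.cos(th),107+160*np.sin(th)]);g=pv+.8*(np.array(foot)-pv)
    for p in ([g[0],190,g[1]],[pv[0],118,pv[1]],[102-248*np.cos(th),50,107+248*np.sin(th)]):
        P=R@p+o; print(nm,np.round(p,1),'scene zoom',((proj("scene",P)-[250,90])*5).round(0),'side',proj("side",P).round(1))
a=cv2.imread("pics/side15r.png")[160:280,240:420];cv2.imwrite("pics/side15z.png",cv2.resize(a,None,fx=4,fy=4))
a=cv2.imread("pics/wrist15r.png")[230:310,310:500];cv2.imwrite("pics/wrist15z.png",cv2.resize(a,None,fx=4,fy=4))
E
```

```text
grip end [-58.9 190.   96.3] [-58.9 190.8  96.5]
pivot [-31.3 118.  214.4] before standing [-12.2 118.  231.4]
grip in [-61.9 132.  100.1]
full [-58.8 190.   97.4] scene zoom [233. 528.] side [339.7 201.3]
full [-19.8 118.  210.8] scene zoom [289. 183.] side [348.  192.8]
full [-86.7  50.  267.9] scene zoom [536.  39.] side [301.  187.7]
none [-57.4 190.  106.9] scene zoom [230. 504.] side [340.4 198.5]
none [-12.9 118.  218.4] scene zoom [276. 161.] side [351.6 191. ]
none [-76.   50.  279.6] scene zoom [515.   4.] side [306.4 184.5]
```

View pics/side15z.png

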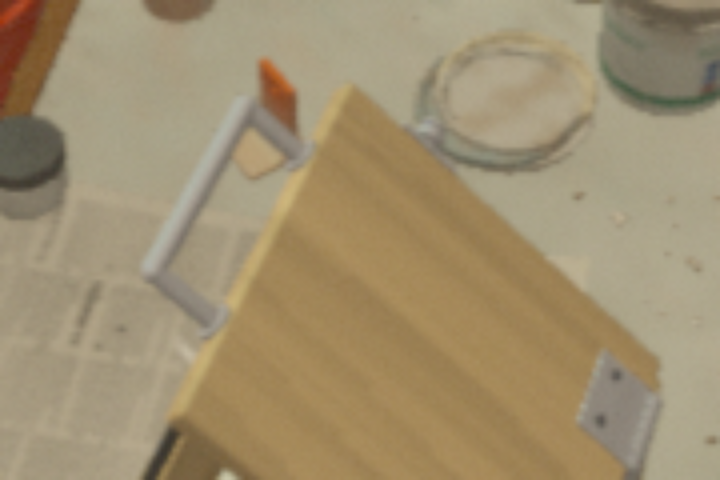

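View pics/wrist15z.png

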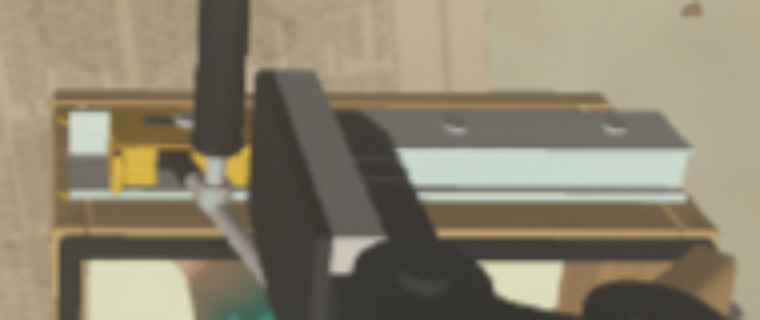

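```bash
python3 - <<'E'
from bench import ctrl
s=ctrl.observe();print(s['t'],s['ft_force']);print(ctrl.hand_in())
E
```

```text
24.15 [ 0.10131181  0.09843371 -0.0282858 ]
the job is handed in; nothing more can be done
None
```

I lifted the lid by its handle to about 0.95 rad and lowered it until it rested on the upright rod. I then let go of the handle and pushed the grip slowly forward with an open finger until the foot dropped into the holding hole. The job was handed in at 24 s, with the gripper withdrawn clear of everything.

**Foot depth:** the grip end measures (-58.9, 190.8, 96.5) mm in the box frame. I expected a height of 97.4 mm with the foot fully down, against 106.9 mm if it had not dropped. The handle sits where a lid angle of about 0.71 rad predicts.

**Forces:** pushing the rod took at most about 6 N on the readings at the end of each move. The highest wrist reading was about 20 N, while I was holding the handle. It was about 0 at hand-in.

**Disagreements:**
- My first estimate of the hole from the scene camera was about -83 mm. The wrist camera gave about -69 mm; I used that, and the drop confirmed it.
- The pivot in the last scene picture read about 11 mm too far forward. It read about the same amount off in the earlier upright picture too, so I took it as an error in my assumed plane.

**Surroundings:** in the last pictures the tiles, cup and pot looked to be where they started. I checked this by eye and did not measure it.

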